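# Snap the retaining clip onto the swing-arm pivot post with the clip fork

## Task

Secure the microscope swing arm: take the split clip out of the parts tray, lay it flat on the grey deck of the bracket with its open mouth towards the grooved post and clear of it, then pick up the clip fork and, holding it, push the clip sideways along the deck until it snaps fully home in the groove. Use the fork, not the fingers, to press the clip onto the post; afterwards lay the fork back flat on the rubber mat, handle upright as it was, and let go. Leave all the other things where they are.

Things in the scene. Friction and masses are not known exactly. Their poses are not given: they have to be found in the camera images.
- bracket: Fixed swing-arm bracket, 220 x 120 mm (x, y); flat grey deck top 45 mm above the bench. Origin: centre of its underside, on the bench. The grooved post is at x = +55, y = 0; the clip comes to it along +x over the empty deck (x -110 to +30 mm). Two black knobs (radius 11, 22 mm above the deck) at x = +95, y = +-42 mm.
- post (a point): Point on the post's axis at deck level, 45 mm above the bench; axes as the bracket's. The post's groove (neck radius 13 mm) runs from the deck up to 14 mm; above it a head of radius 19 mm ends 27 mm above the deck, too big for the clip to pass over from above.
- clip: Loose dark steel split clip, 80 x 58 mm, 10 mm thick, about 100 g. Origin: bore centre (radius 14 mm), on its underside; z up, +x out of the open mouth. Sprung jaws leave a mouth 22 mm wide at x = +8, flaring to 44 mm at +26 mm. On the post the lips touch when the bore is 15 mm from its axis; 6 to 12 N snaps it home. The back bar spans y +-26 mm, its flat rear shoulders at x = -30 mm.
- fork: Loose clip fork, 180 mm long, about 200 g, lying flat. Origin: on its underside, 90 mm behind the prong tips; z up, +x towards the prongs. Grey handle 20 mm wide (y), 34 mm high, from x = -90 to +35 mm; grip it across near x = -7 mm, its centre of mass. Steel blade on the underside, 8 mm thick, 56 mm wide, x = +32 to +56 mm, then two prongs.
- tower (a point): Top of the bracket's black tower (radius 19 mm), 150 mm above the bench; an obstacle at x = -30, y = +85 mm of the bracket, on a side ear level with the deck (x -60 to 0, out to y = +107 mm).
- clip_tail (a point): Middle of the clip's tail, at x = -42 mm of the clip, 8 mm above its underside. The tail, 18 mm wide (y) and 16 mm high, runs from x = -30 to -54 mm: grip it across, from above. Axes as the clip's.
- fork_tips (a point): Midway between the fork's prong tips, x = +90 mm of the fork, 4 mm above its underside; axes as the fork's. The prongs are 8 mm thick, 14 mm wide, with a 28 mm gap, 34 mm deep, between them: it straddles the clip's tail and the tips bear on the clip's rear shoulders. Pushing dips the tips 1 to 3 mm: hold the fork about 4 mm clear of the deck so that it does not drag.
- mat: Fixed black rubber tool mat, 240 x 170 mm (x, y), 4 mm thick. Origin: centre of its underside, on the bench. The fork starts on it (its +y half) beside a screwdriver (170 mm long, its -y half).
- tray: Fixed shallow aluminium parts tray, 220 x 180 mm, walls 4 mm thick and 14 mm high, floor 4 mm above the bench. Origin: centre of its underside, on the bench. The clip lies near its middle, turned any way; a black cap (radius 19, 36 mm high) stands in its -x, -y corner.
- driver: Bystander: loose screwdriver lying on the mat, 170 mm long.
- cap_a: Bystander: loose black cap in the tray, radius 19, height 36 mm; origin at the centre of its underside.
- cap_b: Bystander: loose black cap on the bench near the robot, radius 19, height 36 mm.
- spacer: Bystander: loose plain closed steel ring on the bench, radius 26, height 10 mm.
- oil: Bystander: loose amber oil bottle on the bench, radius 19, height 75 mm.
- dish: Bystander: loose shallow glass dish on the bench, radius 45, height 16 mm.
- insert: Bystander: loose flat black disc on the bench, radius 40, height 6 mm.
Things that resemble listed ones, but are neither listed nor needed, are in the scene too. Several things have the shape of the clip; the one meant has the colours described above.

How it is judged:
On the way, in this order (a step that is already met when the one before it is completed fails the run):
1. the clip lies flat on the bracket's deck, let go, not yet on the post (z of clip in the frame of bracket between 0.041 and 0.049 m and angle between clip's own z axis and vertical below 0.12 rad and contact force between the fingers and clip below 0.1 N and horizontal distance between clip and post between 0.018 and 0.17 m), for 0.2 s.
2. the fork, held in the fingers, pushes on the clip on the deck (contact force between fork and clip above 0.5 N and contact force between the fingers and fork above 1 N and z of clip in the frame of bracket above 0.04 m and horizontal distance between clip and post above 0.006 m), for 0.02 s.
3. the clip has snapped home in the groove (horizontal distance between clip and post below 0.003 m and z of clip in the frame of post between -0.004 and 0.005 m and angle between clip's own z axis and vertical below 0.12 rad), for 0.2 s.
At the end, for the whole second after the job is handed in: The clip sits in the groove: bore centre within 3 mm of the post's axis, underside within 5 mm of the deck, flat within 0.12 rad; the fork lies flat at rest, its origin over the rubber mat, upright within 0.12 rad; both released (all of step 3 and linear speed of each of clip, fork below 0.02 m/s and x of fork in the frame of mat between -0.12 and 0.12 m and y of fork in the frame of mat between -0.085 and 0.085 m and z of fork in the frame of mat below 0.012 m and angle between fork's own z axis and vertical below 0.12 rad); the robot touches nothing.
It fails at once if the clip is pressed onto the post with the fingers (contact force between the fingers and clip above 1 N and horizontal distance between clip and post below 0.016 m).
It fails at once if another loose thing is moved more than 30 mm (distance of any of driver, cap_a, cap_b, spacer, oil, dish, insert from where it was at the start of the episode above 0.03 m).
It also fails if it takes over 64 s, if anything falls off the work surface, if the arm or the gripper's body presses on something with over 40 N, if the wrist force passes 120 N, or if a joint passes its speed limit or range.

## Robot

A 6-joint arm with a two-finger parallel gripper is mounted at the origin on the work surface. World frame = base frame: x ahead of the robot, y to its left, z up, the work surface at z = 0. Lengths are in m, angles in rad, forces in N, time in s.
With the tool pointing down it reaches from about 0.35 to 0.975 m from the base axis. Payload 4.9 kg.
Tool frame: the origin (TCP) lies midway between the tips of the shut fingers; the grasp point (between the pads) lies 19 mm behind it; z points along the fingers, y is the line along which they close (so a half turn about z gives the same grasp; the last joint's range is limited). The gripper opens to 85 mm and grips with 20 to 120 N. Pads are 22 mm wide; open, the fingers measure 114 mm over their backs; the gripper's body (76 mm by 85 mm) begins 54 mm behind the grasp point. The pads swing forward as they close: fully open they stand 13 mm farther back than shut.
Start: joints at [1.017, 0.053, 1.613, -0, 1.476, -0.119], TCP at [0.263, 0.567, 0.231] pointing down, gripper open.
Joint ranges: [-3.01, 3.01], [-1.01, 2.22], [0.06, 2.58], [-1.02, 4.17], [0.09, 2.62], [-3.14, 3.14]. Speed limits (rad/s): [2.57, 2.57, 3.14, 3.14, 3.14, 3.14].

## Interface

Orientations are given as a rotation vector (axis times angle).
In Python, from station import ctrl gives the robot as it stands. The module is installed in compiled form; this text tells all that it offers.
- The arm moves only by the shell command python3 -m handwheel 'ROWS' [OPENING] [FORCE]. ROWS is JSON, a list of rows, each a list of 2 entries, a list of its own where there are three numbers: the shift along the tool's x, y, z in cm, then the turn, a rotation vector about the tool's x, y, z in rad. In form: [[[tx, ty, tz], [ax, ay, az]], ...]. A call has 1 to 5 rows; each row is the pose to reach, as a shift and turn from the pose commanded when the call began, along the tool's axes at that moment; what a row does not reach only later rows make up. A row lasts 1/8 s, in which the tool goes at most 62.5 mm and 10.7 degrees, less where a joint would pass 70% of its speed; a pose out of reach is approached as far as the arm can. A call with a gripper value outside its range is refused whole. OPENING is the gripper's target within -1 to 1 (shut at 1, half-way at 0, fully open at -1), set as the call begins (- or left out, the last holds). The fingers move at their own pace and stop on an object; FORCE is the grip in N (left out, the last holds). Time passes only in rows, so rows that repeat a pose let the fingers close. It gives the time, the measured TCP pose, the force, the opening and the grip force at its end, in the units of the state.
- ctrl.get_obs(): the state, without advancing time (a new reading comes with each control period).
- ctrl.get_image(name): name is "scene" or "top" or "wrist"; returns the picture (384x512x3 uint8, blue, green, red); there is no depth.
- ctrl.calibration(name): a dict with "fx", "fy", "cx", "cy" (pixels), "R" (3x3) and "t" (3): a world point X has camera coordinates R X + t. Camera axes: x right, y down, z forward; pixel columns grow to the right and rows downward; lengths in m; the calibration is good to about 2 mm. A picture is of the moment at which its call begins: read the wrist's pose just before it. calibration takes no time and is no camera call; for the wrist camera it gives the pose at the moment of the call.
- ctrl.finish_job(): hands the job in; it is judged then, once.
Trained networks look in the newest picture that a camera, given by its name, has taken for a name from the list of things; names that differ only in an ending like _2 or _b are one class to them, and where a whole thing is asked for, a point or a joint stands for the part that bears it (a point fixed in the world has none). Each returns a list of dicts, best first, with "score" (0 to 1); they miss things now and then, are a little off and sometimes report something else, mostly with a low value. They report only what shows in the picture. A call takes as long as a camera call. They do not tell look-alikes from the thing itself.
- ctrl.look_for(camera, query): "position" ([column, row] in pixels, amid what is visible of it).
- ctrl.landmark_of(camera, query): "position" ([column, row] in pixels: a listed point, or the origin of a listed thing).
The state is a dict: "t": time; "q": joint angles; "dq": joint speeds; "effort": joint torques, N m; "tool_pos": TCP position; "tool_rot": TCP orientation; "contact_force": force on the tool from outside, world axes, zero at the start; "wrist_torque": the same for the moment, N m; "opening": finger opening in m; "grip_force": force on a finger pad.
Only numpy, scipy, OpenCV 4.12 (cv2) and the standard library are available. Lean on these libraries where they do the work, as an engineer would, in place of code of your own. Each camera call takes 0.05 s, during which the arm holds its last target. There are 200 camera calls.

## Working session

There is one attempt and no reset: what is moved stays moved. The work goes in short steps, Python scripts to look and compute and a shell command to move; the robot and the scene stay as the last step left them, time stands still between calls to the robot, and variables do not carry over. Pictures are saved under pics/ and viewed, at most 13 in all, crops included, and the job is handed in when it is done.

```bash
mkdir -p pics
cat > h.py <<'E'
import numpy as np, cv2
from scipy.spatial.transform import Rotation as Ro
from station import ctrl
def pix2w(cam,px,z,cal=None):
    c=cal or ctrl.calibration(cam); R=np.array(c["R"]);t=np.array(c["t"])
    d=R.T@np.array([(px[0]-c["cx"])/c["fx"],(px[1]-c["cy"])/c["fy"],1]); o=-R.T@t
    return o+d*(z-o[2])/d[2]
def w2pix(cam,X,cal=None):
    c=cal or ctrl.calibration(cam); p=np.array(c["R"])@np.array(X)+np.array(c["t"])
    return [c["fx"]*p[0]/p[2]+c["cx"],c["fy"]*p[1]/p[2]+c["cy"]]
def snap(cam,name=None,s=1):
    im=ctrl.get_image(cam)
    if name: cv2.imwrite("pics/"+name,im)
    return im
def rel(target,rz=None,R=None):
    """shift in tool axes cm to target TCP"""
    o=ctrl.get_obs(); T=Ro.from_rotvec(o["tool_rot"])
    return np.round(T.inv().apply(np.array(target)-o["tool_pos"])*100,2)
E
python3 - <<'E'
from h import *
a=snap("top","top0.png"); b=snap("scene","scene0.png")
cv2.imwrite("pics/both.png",cv2.resize(a,(800,600)))
Z=dict(bracket=0,post=.045,clip=.004,fork=.004,tower=.15,clip_tail=.012,fork_tips=.008,mat=0,tray=0,driver=.01,cap_a=0,spacer=0,oil=0,dish=0,insert=0)
for q,z in Z.items():
    for r in ctrl.landmark_of("top",q)[:4]:
        if r["score"]>.15: print(q,round(r["score"],2),np.round(r["position"],1),np.round(pix2w("top",r["position"],z)[:2],4))
o=ctrl.get_obs();print(o["t"],o["tool_pos"],Ro.from_rotvec(o["tool_rot"]).as_matrix().round(3),o["opening"])
E
```

```text
bracket 0.81 [247.2 188.5] [ 0.5479 -0.0245]
bracket 0.74 [136.4 180.2] [0.5764 0.3835]
post 0.74 [250.9 168.3] [ 0.6121 -0.0378]
clip 0.68 [331.6 209.9] [ 0.4704 -0.3286]
clip 0.66 [380.3 216.3] [ 0.4486 -0.5017]
clip 0.64 [322.5 207.7] [ 0.4782 -0.2962]
clip 0.51 [280.1 243.5] [ 0.3488 -0.1431]
fork 0.62 [142.  207.4] [0.4746 0.3552]
tower 0.82 [222.6 185.3] [0.5259 0.0531]
clip_tail 0.73 [370.8 216.9] [ 0.445  -0.4653]
clip_tail 0.65 [333.4 211.6] [ 0.4631 -0.3333]
clip_tail 0.63 [267.  237.7] [ 0.3682 -0.0965]
clip_tail 0.48 [317.2 269. ] [ 0.2613 -0.2706]
fork_tips 0.85 [137.3 179.9] [0.5756 0.3778]
mat 0.78 [151.2 205.4] [0.4828 0.3234]
mat 0.7 [136.3 179.2] [0.5801 0.3841]
mat 0.64 [250.5 167.3] [ 0.628  -0.0358]
tray 0.71 [323.9 204.7] [ 0.4899 -0.3023]
tray 0.63 [330.5 208.3] [ 0.4769 -0.3257]
driver 0.76 [167.6 203.5] [0.4885 0.2618]
driver 0.2 [212.8 236.7] [0.3704 0.0953]
cap_a 0.63 [344.  228.3] [ 0.405  -0.3715]
cap_a 0.45 [215.5 235.5] [0.3756 0.0869]
spacer 0.5 [179.6 135.9] [0.7484 0.2318]
oil 0.42 [303.9 139.8] [ 0.7354 -0.2345]
oil 0.38 [181.1 135.9] [0.7484 0.2261]
dish 0.59 [137.  150.4] [0.6906 0.3888]
insert 0.77 [352.2 145.4] [ 0.7145 -0.4136]
0.85 [0.26326295 0.56683289 0.23131494] [[-0.907  0.421  0.   ]
 [ 0.421  0.907  0.   ]
 [-0.     0.    -1.   ]] 0.08529670037199756
```

View pics/both.png

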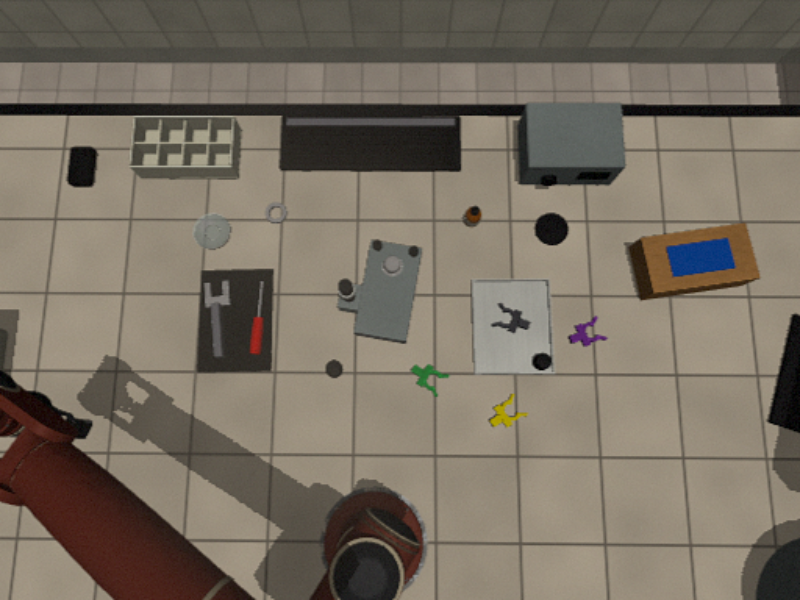

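View pics/scene0.png

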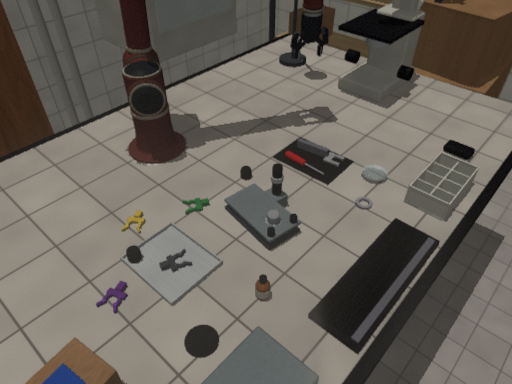

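The clip-shaped things in the top view (800 px wide) are: dark in the tray (514,319), green (428,377), yellow (506,412) and purple (587,332). The dark steel one in the tray fits the description. I'll confirm it in an enlarged crop.

Run:
```python
from h import *
a=cv2.imread("pics/top0.png")
cv2.imwrite("pics/crop1.png",cv2.resize(a[150:250,215:365],None,fx=5.3,fy=5.3,interpolation=cv2.INTER_CUBIC)[:600,:800])
for n in("clip","clip_tail"):
    for r in ctrl.landmark_of("top",n)[:6]: print(n,r)
```

```text
clip {'position': [331.6, 209.9], 'score': 0.68}
clip {'position': [380.3, 216.3], 'score': 0.66}
clip {'position': [322.5, 207.7], 'score': 0.64}
clip {'position': [280.1, 243.5], 'score': 0.51}
clip {'position': [328.4, 258.1], 'score': 0.44}
clip_tail {'position': [370.8, 216.9], 'score': 0.73}
clip_tail {'position': [333.4, 211.6], 'score': 0.65}
clip_tail {'position': [267.0, 237.7], 'score': 0.63}
clip_tail {'position': [317.2, 269.0], 'score': 0.48}
```

View pics/crop1.png

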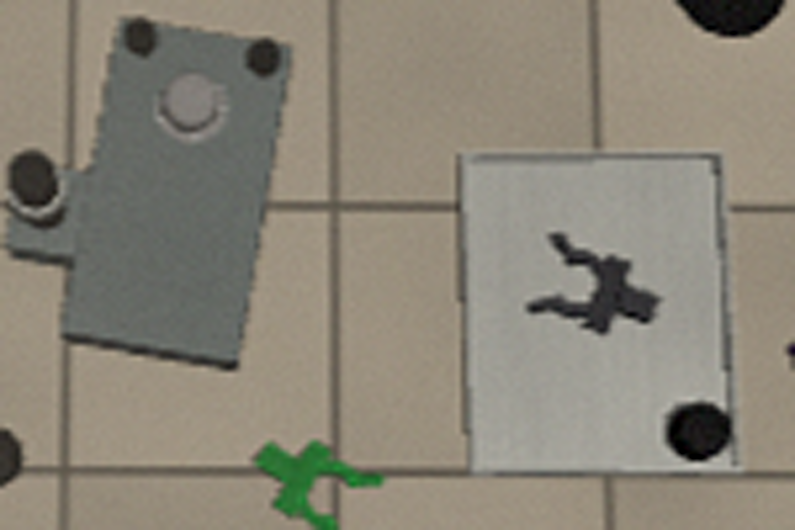

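Crop shows the dark clip in the tray: tail at crop (642,302), mouth facing left-up, so its yaw is about 70°. This is the one meant. Next I go above it.

Run:
```python
from h import *
k=1/5.3
P=lambda u,v,z:pix2w("top",(215+u*k,150+v*k),z).round(4)
print("tail",P(642,302,.018),"bore",P(575,283,.014),"roottail",P(612,293,.014))
c=[P(118,17,.045),P(290,45,.045),P(62,335,.045),P(238,362,.045)];print(c,np.mean(c,0))
print("posthead",P(190,102,.072)); print(rel([.45,.1,.231]))
```

```text
tail [ 0.4788 -0.3423  0.018 ] bore [ 0.4922 -0.2985  0.014 ] roottail [ 0.4855 -0.3232  0.014 ]
[array([0.6679, 0.0118, 0.045 ]), array([ 0.6489, -0.105 ,  0.045 ]), array([0.4495, 0.0453, 0.045 ]), array([ 0.4325, -0.0707,  0.045 ])] [ 0.5497  -0.02965  0.045  ]
posthead [ 0.6014 -0.038   0.072 ]
[-3.660e+01 -3.447e+01  3.000e-02]
```

```bash
python3 -m handwheel '[[[-20,-18.5,0],[0,0,0.7]],[[-20,-18.5,0],[0,0,0.7]],[[-20,-18.5,0],[0,0,0.7]],[[-20,-18.5,0],[0,0,0.7]],[[-20,-18.5,0],[0,0,0.7]]]' -1
python3 - <<'E'
from h import *
snap("wrist","w1.png")
print(rel([.45,.1,.231]),rel([.479,-.342,.18]))
E
```

```text
t: 1.58
tool_pos: [0.3676, 0.3123, 0.2315]
tool_rot: [1.693, 2.645, 0.001]
contact_force: [-0.0, 1.3, -0.8]
opening: 0.0856
grip_force: 0.0
[-22.62  -1.42   0.09] [-63.96 -17.29   5.26]
```

```bash
python3 -m handwheel '[[[-30,-8.2,0],[0,0,0.75]],[[-30,-8.2,0],[0,0,0.75]],[[-30,-8.2,0],[0,0,0.75]],[[-30,-8.2,0],[0,0,0.75]],[[-30,-8.2,0],[0,0,0.75]]]'
python3 - <<'E'
from h import *
snap("wrist","w2.png")
print(rel([.479,-.342,.16]))
E
```

```text
t: 2.25
tool_pos: [0.4193, 0.0067, 0.2317]
tool_rot: [2.541, 1.846, 0.002]
contact_force: [1.2, -0.4, 0.4]
opening: 0.0851
grip_force: 0.0
[-30.54  16.4    7.38]
```

```bash
python3 -m handwheel '[[[-6,3.2,0],[0,0,0]],[[-12,6.4,0],[0,0,0]],[[-18,9.6,1.5],[0,0,0]],[[-23.5,12.6,3.5],[0,0,0]],[[-27,14.5,6],[0,0,0]]]'
python3 -m handwheel '[[[-3.5,1.9,1.4],[0,0,0]],[[-3.5,1.9,1.4],[0,0,0]],[[-3.5,1.9,1.4],[0,0,0]]]'
python3 - <<'E'
from h import *
im=snap("wrist","w3.png"); cal=ctrl.calibration("wrist")
for q,z in dict(clip=.004,clip_tail=.012,cap_a=0).items():
    for r in ctrl.landmark_of("wrist",q)[:3]: print(q,r,pix2w("wrist",r["position"],z,cal).round(4))
o=ctrl.get_obs();print(o["tool_pos"],Ro.from_rotvec(o["tool_rot"]).as_matrix().round(3))
E
```

```text
t: 2.92
tool_pos: [0.4742, -0.2912, 0.1745]
tool_rot: [2.539, 1.845, 0.002]
contact_force: [1.5, 1.0, 0.5]
opening: 0.0855
grip_force: 0.0
t: 3.3
tool_pos: [0.4804, -0.3273, 0.1597]
tool_rot: [-2.541, -1.847, -0.001]
contact_force: [0.0, 0.4, 0.5]
opening: 0.0855
grip_force: 0.0
clip {'position': [264.9, 149.1], 'score': 0.95} [ 0.5002 -0.2967  0.004 ]
clip {'position': [68.1, 33.9], 'score': 0.8} [ 0.3501 -0.1301  0.004 ]
clip {'position': [94.0, 211.8], 'score': 0.77} [ 0.2899 -0.3045  0.004 ]
clip_tail {'position': [263.3, 284.2], 'score': 0.74} [ 0.4492 -0.4513  0.012 ]
clip_tail {'position': [54.9, 194.7], 'score': 0.69} [ 0.2635 -0.2719  0.012 ]
clip_tail {'position': [255.8, 191.0], 'score': 0.68} [ 0.4768 -0.3366  0.012 ]
cap_a {'position': [199.4, 241.4], 'score': 0.96} [ 0.3912 -0.3787  0.    ]
[ 0.48054276 -0.32716086  0.16057438] [[ 0.307  0.952  0.001]
 [ 0.952 -0.307 -0.001]
 [-0.     0.001 -1.   ]]
```

View pics/w3.png

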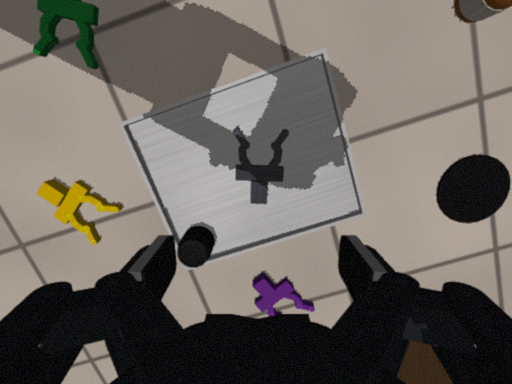

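Dark clip at (263,160), tail at (259,192), mouth up in the picture. The cap is at (197,245), clear of the left finger. I need a better yaw from the contour.

Run:
```python
from h import *
im=cv2.imread("pics/w3.png"); cal=ctrl.calibration("wrist")
g=im.max(2)[115:215,220:310]; 
cv2.imwrite("pics/c3.png",cv2.resize(g,None,fx=6,fy=6,interpolation=cv2.INTER_CUBIC))
m=(g<62).astype(np.uint8)
n,l,s,_=cv2.connectedComponentsWithStats(m); i=1+np.argmax(s[1:,4]); v,u=np.nonzero(l==i); print(s[i])
P=np.array([pix2w("wrist",(a+220,b+115),.013,cal)[:2] for a,b in zip(u,v)])
c=P.mean(0); x=P-c
best=[]
# yaw by mirror symmetry
from scipy.spatial import cKDTree
for a in np.radians(np.arange(50,90,1.)):
  for d in np.arange(-.006,.0061,.001):
    e=np.array([np.cos(a),np.sin(a)]);nn=np.array([-e[1],e[0]])
    y=x@nn-d; Q=x-2*np.outer(y,nn)
    best.append((np.mean(cKDTree(x).query(Q)[0]),np.degrees(a),d))
best.sort();print(best[:3])
a=np.radians(best[0][1]);e=np.array([np.cos(a),np.sin(a)]);nn=np.array([-e[1],e[0]])
s=x@e; print("extent",s.min(),s.max(),"center line pt",c+nn*best[0][2], "tailend",c+nn*best[0][2]+e*s.min(),"tip",c+nn*best[0][2]+e*s.max())
```

```text
[  16   14   53   64 1348]
[(np.float64(0.0004948576444912471), np.float64(72.0), np.float64(0.001)), (np.float64(0.0006240804802955481), np.float64(72.0), np.float64(0.002)), (np.float64(0.0006368152976004757), np.float64(72.0), np.float64(0.0))]
extent -0.032410227848275644 0.035449193527295204 center line pt [ 0.49144568 -0.30843494] tailend [ 0.48143037 -0.3392589 ] tip [ 0.50240009 -0.27472075]
```

View pics/c3.png

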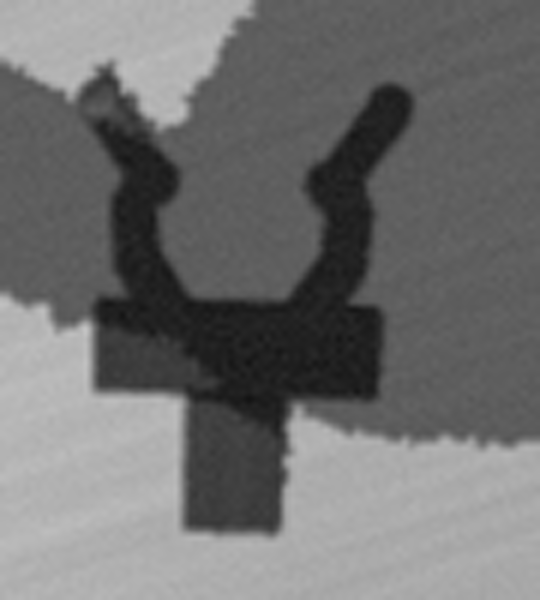

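Run:
```python
from h import *
cal=ctrl.calibration("wrist")
W=lambda u,v,z:pix2w("wrist",(220+u/6,115+v/6),z,cal)[:2]
bl,br=W(95,390,.014),W(378,397,.014); d=br-bl; print("bar",d,np.hypot(*d),"yaw",np.degrees(np.arctan2(d[1],d[0]))+90)
te=W(232,532,.02); d=W(237,397,.02)-te; a=np.arctan2(d[1],d[0]);print(np.degrees(a),te)
a=np.radians(72-2); a=np.radians(np.degrees(np.arctan2((br-bl)[1],(br-bl)[0]))+90); e=np.array([np.cos(a),np.sin(a)])
t1=te+.012*e; t2=(bl+br)/2-.012*e; print("tailmid",t1,t2)
print("rel",rel([*t1,.016]),rel([*t2,.016]))
```

```text
bar [ 0.04847217 -0.01706051] 0.05138689129299696 yaw 70.60971346222958
70.16884544352963 [ 0.47604537 -0.34939706]
tailmid [ 0.48002938 -0.33807771] [ 0.48038452 -0.33771512]
rel [-1.05  0.27 14.46] [-1.    0.29 14.46]
```

```bash
python3 -m handwheel '[[[-1,0.28,4],[0,0,0.025]],[[-1,0.28,9],[0,0,0.025]],[[-1,0.28,13],[0,0,0.025]],[[-1,0.28,15.2],[0,0,0.025]],[[-1,0.28,15.2],[0,0,0.025]]]'
python3 -m handwheel '[[[0,0,0],[0,0,0]],[[0,0,0],[0,0,0]],[[0,0,0],[0,0,0]],[[0,0,0],[0,0,0]],[[0,0,0],[0,0,0]]]' 1 60
```

```text
t: 4.12
tool_pos: [0.4785, -0.3367, 0.0059]
tool_rot: [-2.56, -1.814, 0.001]
contact_force: [-0.6, 0.1, 0.6]
opening: 0.0854
grip_force: 0.0
t: 4.75
tool_pos: [0.4802, -0.3391, 0.0087]
tool_rot: [2.563, 1.814, 0.0]
contact_force: [-1.1, 0.3, 5.6]
opening: 0.0163
grip_force: 61.6
```

```bash
python3 -m handwheel '[[[0,0,-3],[0,0,0]],[[0,0,-8],[0,0,0]],[[4,-1.2,-13],[0,0,0.15]],[[9,-2.7,-17],[0,0,0.3]],[[14,-4.3,-19],[0,0,0.45]]]'
python3 - <<'E'
from h import *
print(rel([.4933,-.0206,.20]))
E
```

```text
t: 5.38
tool_pos: [0.4861, -0.1914, 0.1998]
tool_rot: [2.906, 1.187, 0.003]
contact_force: [1.1, -0.2, -0.2]
opening: 0.0164
grip_force: 60.9
[ 12.47 -11.69  -0.04]
```

```bash
python3 -m handwheel '[[[4,-3.8,0],[0,0,0.18]],[[8,-7.6,0],[0,0,0.36]],[[11,-10.5,0],[0,0,0.54]],[[12.5,-11.7,0],[0,0,0.72]],[[12.5,-11.7,0],[0,0,0.9]]]'
python3 -m handwheel '[[[0,0,0],[0,0,0.03]],[[0,0,0],[0,0,0.03]]]'
python3 - <<'E'
from h import *
im=snap("wrist","w4.png"); cal=ctrl.calibration("wrist")
for q,z in dict(bracket=0,post=.045,tower=.15,clip=.15).items():
    for r in ctrl.landmark_of("wrist",q)[:2]: print(q,r,pix2w("wrist",r["position"],z,cal).round(4))
for q,z in dict(bracket=0,post=.045,tower=.15).items():
    for r in ctrl.landmark_of("scene",q)[:1]: print(q,r,pix2w("scene",r["position"],z).round(4))
o=ctrl.get_obs();print(o["tool_pos"],o["tool_rot"])
E
```

```text
t: 6.0
tool_pos: [0.4914, -0.0194, 0.1969]
tool_rot: [-3.135, 0.191, 0.002]
contact_force: [0.4, 0.4, -0.8]
opening: 0.0161
grip_force: 61.0
t: 6.25
tool_pos: [0.4917, -0.0212, 0.1972]
tool_rot: [-3.133, 0.23, 0.001]
contact_force: [0.6, 0.1, -1.4]
opening: 0.0161
grip_force: 61.0
bracket {'position': [254.2, 122.1], 'score': 0.79} [ 0.5546 -0.0271  0.    ]
post {'position': [254.2, 65.6], 'score': 0.8} [ 0.6089 -0.0357  0.045 ]
tower {'position': [130.9, 173.2], 'score': 0.89} [0.5342 0.0631 0.15  ]
clip {'position': [474.3, 285.6], 'score': 0.91} [ 0.4055 -0.1839  0.15  ]
clip {'position': [348.7, 260.1], 'score': 0.86} [ 0.4428 -0.086   0.15  ]
bracket {'position': [260.5, 218.7], 'score': 0.98} [ 0.5476 -0.0244  0.    ]
post {'position': [200.1, 341.9], 'score': 0.73} [ 0.7304 -0.4295  0.045 ]
tower {'position': [277.0, 166.5], 'score': 0.95} [0.538  0.0582 0.15  ]
[ 0.49189541 -0.02119657  0.19762535] [ 3.13295278e+00 -2.32502571e-01 -1.38177705e-06]
```

View pics/w4.png

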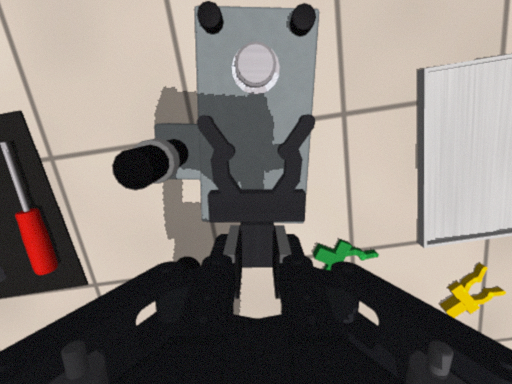

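```bash
python3 - <<'E'
from h import *
cal=ctrl.calibration("wrist")
a,b=pix2w("wrist",(196,8),.045,cal),pix2w("wrist",(318,10),.045,cal);d=b-a;print(a,b,np.hypot(*d[:2]),np.degrees(np.arctan2(d[1],d[0]))+90)
print("left edge",pix2w("wrist",(201,215),.045,cal))
print("head",pix2w("wrist",(257,63),.072,cal))
E
python3 -m handwheel '[[[0.4,0,3],[0,0,0]],[[0.4,0,8],[0,0,0]],[[0.4,0,12],[0,0,0]],[[0.4,0,14],[0,0,0]],[[0.4,0,14.4],[0,0,0]]]'
```

```text
[0.66707525 0.0113199  0.045     ] [ 0.64829348 -0.10307766  0.045     ] 0.11592909770928672 -9.323632388972896
left edge [0.46202759 0.04849835 0.045     ]
head [ 0.60631969 -0.03817918  0.072     ]
t: 7.28
tool_pos: [0.4945, -0.0214, 0.0518]
tool_rot: [-3.133, 0.232, 0.006]
contact_force: [0.1, -0.1, -0.9]
opening: 0.0155
grip_force: 60.9
```

```bash
python3 -m handwheel '[[[0.1,-0.2,0.1],[0,0,0.02]],[[0.1,-0.2,0.2],[0,0,0.02]],[[0.1,-0.2,0.2],[0,0,0.02]]]'
python3 -m handwheel '[[[0,0,0],[0,0,0]],[[0,0,0],[0,0,0]],[[0,0,0],[0,0,0]],[[0,0,0],[0,0,0]]]' -0.2
python3 -m handwheel '[[[0,0,-3],[0,0,0]],[[0,0,-8],[0,0,0]],[[-3,0,-12],[0,0,0]],[[-6,0,-14],[0,0,0]],[[-6,0,-14],[0,0,0]]]' -1
python3 - <<'E'
from h import *
im=snap("wrist","w5.png"); cal=ctrl.calibration("wrist")
for q,z in dict(bracket=0,post=.045,clip=.045,clip_tail=.053).items():
    for r in ctrl.landmark_of("wrist",q)[:2]: print(q,r,pix2w("wrist",r["position"],z,cal).round(4))
o=ctrl.get_obs();print(o["tool_pos"],o["tool_rot"])
E
```

```text
t: 7.65
tool_pos: [0.4979, -0.0199, 0.0527]
tool_rot: [3.13, -0.264, 0.003]
contact_force: [-0.2, 0.5, -0.4]
opening: 0.0162
grip_force: 60.9
t: 8.15
tool_pos: [0.4972, -0.0199, 0.0517]
tool_rot: [3.13, -0.264, 0.0]
contact_force: [-0.4, -0.2, -1.0]
opening: 0.051
grip_force: 0.0
t: 8.78
tool_pos: [0.4383, -0.0097, 0.194]
tool_rot: [3.13, -0.263, 0.008]
contact_force: [-0.2, -0.1, -0.8]
opening: 0.085
grip_force: 0.0
bracket {'position': [253.9, 71.5], 'score': 0.58} [ 0.5567 -0.0262  0.    ]
post {'position': [257.4, 3.8], 'score': 0.56} [ 0.6065 -0.0386  0.045 ]
clip {'position': [491.5, 248.7], 'score': 0.94} [ 0.3142 -0.267   0.045 ]
clip {'position': [256.0, 79.3], 'score': 0.93} [ 0.5422 -0.0263  0.045 ]
clip_tail {'position': [465.0, 271.5], 'score': 0.75} [ 0.2948 -0.2313  0.053 ]
clip_tail {'position': [255.6, 125.6], 'score': 0.59} [ 0.4984 -0.0185  0.053 ]
[ 0.43781071 -0.00977759  0.19033337] [-3.1302445   0.26407391  0.00365048]
```

View pics/w5.png

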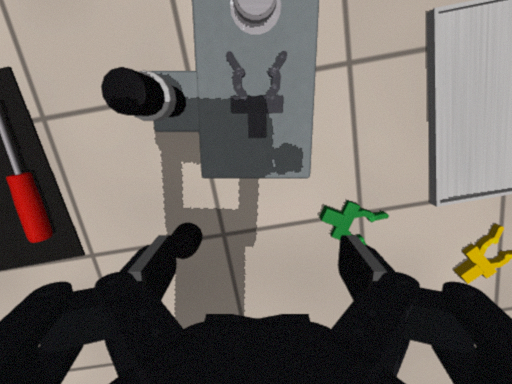

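Picture: clip flat at (257,95), mouth towards the post at (255,5) and well in line, about 65 mm away. Now the fork.

```bash
python3 -m handwheel '[[[-1,-6,-1],[0,0,-0.05]],[[-2,-12,-1],[0,0,-0.1]],[[-3,-18,-1],[0,0,-0.15]],[[-4,-24,-1],[0,0,-0.2]],[[-4.8,-30,-1],[0,0,-0.25]]]'
python3 -m handwheel '[[[0,-5,0],[0,0,0]],[[0,-5,0],[0,0,0]],[[0,-5,0],[0,0,0]]]'
python3 - <<'E'
from h import *
im=snap("wrist","w6.png"); cal=ctrl.calibration("wrist")
for q,z in dict(fork=.004,fork_tips=.008,mat=0).items():
    for r in ctrl.landmark_of("wrist",q)[:2]: print(q,r,pix2w("wrist",r["position"],z,cal).round(4))
o=ctrl.get_obs();print(o["t"],o["tool_pos"],o["tool_rot"])
E
```

```text
t: 9.65
tool_pos: [0.4406, 0.2961, 0.2004]
tool_rot: [3.138, 0.132, -0.002]
contact_force: [-0.2, -0.1, 1.3]
opening: 0.0856
grip_force: 0.0
t: 10.02
tool_pos: [0.4367, 0.3436, 0.2003]
tool_rot: [3.137, 0.129, -0.003]
contact_force: [-0.3, -0.1, -0.3]
opening: 0.0853
grip_force: 0.0
fork {'position': [242.6, 133.8], 'score': 0.74} [0.4844 0.3643 0.004 ]
fork_tips {'position': [238.4, 48.3], 'score': 0.87} [0.5773 0.3751 0.008 ]
mat {'position': [272.6, 133.3], 'score': 0.74} [0.4877 0.3277 0.    ]
10.225 [0.43713132 0.34279759 0.20140371] [ 3.13880600e+00  1.25777949e-01 -3.25713379e-04]
```

View pics/w6.png

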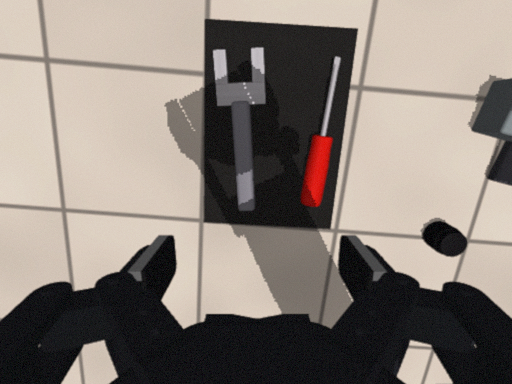

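Fork: prong tips at (220,50) and (258,48), handle from (240,103) to (246,207). The screwdriver is at (320,150).

Run:
```python
from h import *
cal=ctrl.calibration("wrist")
f=pix2w("wrist",(240.5,102),.038,cal)[:2]; b=pix2w("wrist",(246.5,204),.038,cal)[:2]
d=f-b;print(f,b,np.hypot(*d),np.degrees(np.arctan2(d[1],d[0])))
t=(pix2w("wrist",(220,50),.012,cal)+pix2w("wrist",(258,48),.012,cal))[:2]/2
d=t-b;print("tips",t,np.hypot(*d),np.degrees(np.arctan2(d[1],d[0])))
e=d/np.hypot(*d); g1=t-.097*e; g2=(f+b)/2+.0205*e; print(g1,g2)
for g in(g1,g2): print(rel([*g,.02]))
print(Ro.from_rotvec(ctrl.get_obs()["tool_rot"]).as_matrix()[:2,0])
```

```text
[0.51976412 0.36705504] [0.40628899 0.35266739] 0.11438360768397791 7.226045481334894
tips [0.57652467 0.37389493] 0.17155405346222435 7.107809656827706
[0.48027011 0.36189246] [0.48336902 0.36239782]
[ 4.46 -1.56 18.14]
[ 4.77 -1.59 18.14]
[0.99679361 0.0800153 ]
```

```bash
python3 -m handwheel '[[[4.5,-1.55,3],[0,0,-0.045]],[[4.5,-1.55,8],[0,0,-0.045]],[[4.5,-1.55,13],[0,0,-0.045]],[[4.5,-1.55,17],[0,0,-0.045]],[[4.5,-1.55,19.1],[0,0,-0.045]]]' -0.3
python3 -m handwheel '[[[0,0,0],[0,0,0]],[[0,0,0],[0,0,0]],[[0,0,0],[0,0,0]],[[0,0,0],[0,0,0]],[[0,0,0],[0,0,0]]]' 1 100
python3 -m handwheel '[[[0,0,-1],[0,0,0]],[[0,0,-4],[0,0,0]],[[0,0,-9],[0,0,0]],[[0,0,-13],[0,0,0]],[[0,0,-13],[0,0,0]]]'
python3 - <<'E'
from h import *
o=ctrl.get_obs();print(o["t"],o["tool_pos"],o["tool_rot"])
e=np.array([np.cos(np.radians(-9.6)),np.sin(np.radians(-9.6))])
post=np.array([.606,-.038]); 
clip=np.array([.5422,-.0263])
g=post+e*(-.065-.03-.097-.02); print(g,rel([*g,.145]))
E
```

```text
t: 10.85
tool_pos: [0.4793, 0.3614, 0.0081]
tool_rot: [3.134, 0.197, -0.005]
contact_force: [0.2, -0.6, -0.4]
opening: 0.0557
grip_force: 0.0
t: 11.48
tool_pos: [0.482, 0.3639, 0.0131]
tool_rot: [-3.134, -0.199, -0.006]
contact_force: [-0.4, -0.2, 5.8]
opening: 0.0182
grip_force: 99.0
t: 12.1
tool_pos: [0.4825, 0.3644, 0.1453]
tool_rot: [-3.132, -0.199, -0.012]
contact_force: [0.4, -0.5, -2.9]
opening: 0.018
grip_force: 98.0
12.1 [0.48249678 0.36436376 0.14531874] [-3.13150223 -0.19906627 -0.01158532]
[ 0.39696884 -0.00264503] [-13.13  35.32  -0.18]
```

```bash
python3 -m handwheel '[[[-2,4,-3],[0,0,0.05]],[[-5,9,-6],[0,0,0.1]],[[-8,14,-8],[0,0,0.15]],[[-10.5,19,-8],[0,0,0.2]],[[-12.5,24,-8],[0,0,0.25]]]'
python3 - <<'E'
from h import *
print(rel([.397,-.0026,.225]))
E
```

```text
t: 12.72
tool_pos: [0.3849, 0.1077, 0.2185]
tool_rot: [3.135, -0.194, -0.004]
contact_force: [0.8, -1.4, -1.9]
opening: 0.0185
grip_force: 98.3
[ 2.57 10.8  -0.65]
```

```bash
python3 -m handwheel '[[[1.2,5,0],[0,0,0.03]],[[2.6,10.8,0],[0,0,0.044]],[[2.6,10.8,3],[0,0,0.044]],[[2.6,10.8,8],[0,0,0.044]],[[2.6,10.8,12],[0,0,0.044]]]'
python3 -m handwheel '[[[0,0,0],[0,0,0]],[[0,0,0],[0,0,0]]]'
python3 - <<'E'
from h import *
im=snap("wrist","w7.png"); cal=ctrl.calibration("wrist")
for q,z in dict(fork_tips=.1,clip=.045,clip_tail=.053,post=.045).items():
    for r in ctrl.landmark_of("wrist",q)[:2]: print(q,r,pix2w("wrist",r["position"],z,cal).round(4))
o=ctrl.get_obs();print(o["t"],o["tool_pos"],o["tool_rot"])
E
```

```text
t: 13.35
tool_pos: [0.397, -0.0012, 0.0965]
tool_rot: [-3.13, 0.264, 0.007]
contact_force: [0.6, 0.1, -2.3]
opening: 0.0186
grip_force: 98.7
t: 13.6
tool_pos: [0.3995, -0.0012, 0.1012]
tool_rot: [-3.131, 0.262, -0.0]
contact_force: [0.1, 0.1, -1.0]
opening: 0.0182
grip_force: 98.5
clip {'position': [398.4, 221.1], 'score': 0.83} [ 0.3718 -0.1089  0.045 ]
clip_tail {'position': [260.0, 64.6], 'score': 0.9} [ 0.4997 -0.02    0.053 ]
clip_tail {'position': [367.4, 209.8], 'score': 0.85} [ 0.3884 -0.0826  0.053 ]
13.85 [ 0.40042819 -0.00140246  0.10232507] [ 3.13032051 -0.26203331  0.00489837]
```

View pics/w7.png

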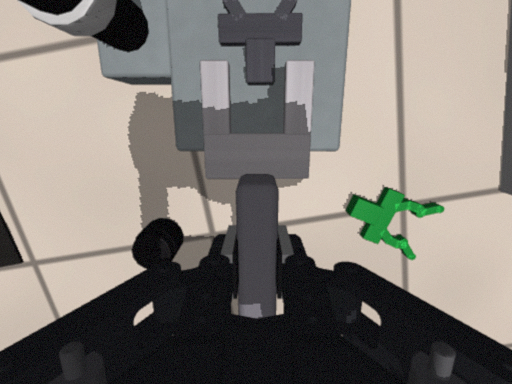

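Fork is straight in the fingers: tips at (214,61) and (300,61), clip tail at (260,60) between them, shoulders at row 42.

Run:
```python
from h import *
cal=ctrl.calibration("wrist"); o=ctrl.get_obs(); T=Ro.from_rotvec(o["tool_rot"])
L=lambda u,v,z:(T.inv().apply(pix2w("wrist",(u,v),z,cal)-o["tool_pos"])*100).round(2)
print("tips",L(214.5,61,.1015),L(300,61,.1015),"bar rear",L(219,43,.055),L(301,43,.055),"tail end",L(260,81,.061),"deck edge",L(177,150,.045),L(339,150,.045))
print("post",rel([.606,-.038,.1]),"tool yaw",2*np.degrees(np.arctan2(o["tool_rot"][1],o["tool_rot"][0])))
```

```text
tips [ 9.4  -2.07  0.11] [9.4  2.08 0.11] bar rear [11.31 -2.41  4.77] [11.31  2.77  4.77] tail end [9.   0.18 4.16] deck edge [ 4.49 -5.86  5.75] [4.49 5.99 5.75]
post [20.88  0.19  0.3 ] tool yaw -9.56993573640547
```

```bash
python3 -m handwheel '[[[-1,0.2,0],[0,0,0]],[[-1,0.2,2],[0,0,0]],[[-1,0.2,3.5],[0,0,0]],[[-1,0.2,4.3],[0,0,0]],[[-1,0.2,4.3],[0,0,0]]]'
python3 - <<'E'
from h import *
z=[]
for i in range(8):
    im=ctrl.get_image("wrist"); z.append(ctrl.get_obs()["tool_pos"])
print(np.mean(z,0),np.std(z,0),ctrl.get_obs()["contact_force"])
cv2.imwrite("pics/w8.png",im)
b=snap("scene")
x,y=map(int,w2pix("scene",[.5,-.02,.05]));print(x,y)
c=cv2.resize(b[y-50:y+40,x-60:x+60],(480,360),interpolation=cv2.INTER_CUBIC)
cv2.imwrite("pics/w8b.png",np.hstack([cv2.resize(im,(480,360))[:, 120:420],c]))
E
```

```text
t: 14.48
tool_pos: [0.3885, -0.0015, 0.0569]
tool_rot: [-3.13, 0.262, 0.003]
contact_force: [0.9, 0.3, -2.3]
opening: 0.018
grip_force: 98.5
[ 0.38946384 -0.00164147  0.0580829 ] [1.89734122e-04 2.74656840e-05 2.18729554e-04] [-0.86311295 -0.54313989 -2.16217278]
249 198
```

View pics/w8b.png

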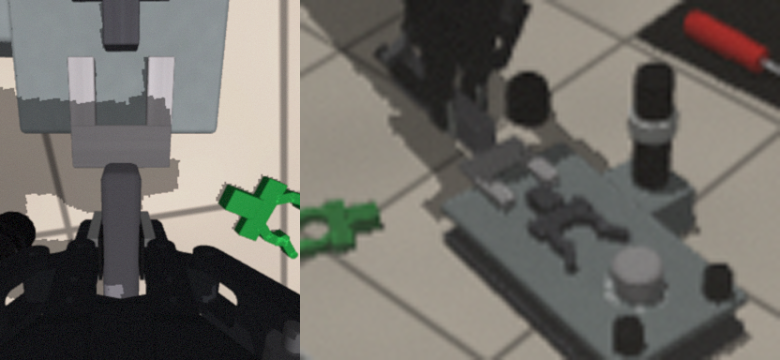

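Fork is level, the prongs straddle the line of the tail, and nothing touches. Now I push.

```bash
python3 -m handwheel '[[[1.2,0,0.1],[0,0,0]],[[2.4,0,0.1],[0,0,0]],[[3.6,0,0.1],[0,0,0]],[[4.8,0,0.1],[0,0,0]],[[6,0,0.1],[0,0,0]]]'
python3 -m handwheel '[[[0.5,0,0],[0,0,0]],[[1,0,0],[0,0,0]],[[1,0,0],[0,0,0]]]'
python3 - <<'E'
from h import *
im=ctrl.get_image("wrist")
print(ctrl.get_obs()["contact_force"],ctrl.get_obs()["tool_pos"])
b=snap("scene")
x,y=249,198
c=cv2.resize(b[y-50:y+40,x-60:x+60],(480,360),interpolation=cv2.INTER_CUBIC)
cv2.imwrite("pics/w9b.png",np.hstack([cv2.resize(im,(480,360))[:, 120:420],c]))
E
```

```text
t: 15.55
tool_pos: [0.449, -0.0117, 0.0566]
tool_rot: [-3.131, 0.262, 0.0]
contact_force: [-0.7, -1.0, -1.7]
opening: 0.0181
grip_force: 98.6
t: 15.92
tool_pos: [0.4583, -0.0133, 0.0566]
tool_rot: [3.131, -0.262, 0.0]
contact_force: [-0.2, 0.1, -2.3]
opening: 0.0183
grip_force: 98.6
[ 0.20585086 -0.30042893 -2.73222905] [ 0.45809166 -0.01321746  0.05655871]
```

View pics/w9b.png

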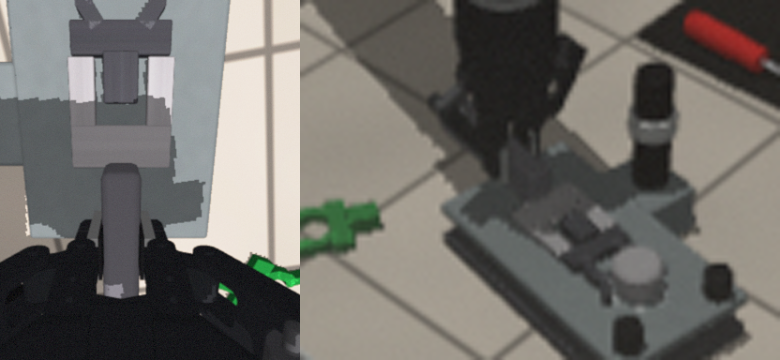

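Picture: prongs bear on both shoulders, the tail is between them, and the mouth is nearly at the post. Next come smaller steps.

```bash
python3 -m handwheel '[[[0.5,0,0],[0,0,0]],[[0.9,0,0],[0,0,0]],[[1.2,0,0],[0,0,0]],[[1.5,0,0],[0,0,0]],[[1.8,0,0],[0,0,0]]]'
python3 -m handwheel '[[[0.2,0,0],[0,0,0]],[[0.4,0,0],[0,0,0]],[[0.6,0,0],[0,0,0]],[[0.6,0,0],[0,0,0]]]'
python3 - <<'E'
from h import *
o=ctrl.get_obs();print(o["contact_force"],o["tool_pos"])
im=snap("wrist","w10.png");print(ctrl.landmark_of("wrist","post")[:2],ctrl.landmark_of("wrist","clip_tail")[:2])
E
```

```text
t: 16.65
tool_pos: [0.4724, -0.0152, 0.0556]
tool_rot: [-3.129, 0.261, 0.016]
contact_force: [-12.6, 3.6, 6.5]
opening: 0.0179
grip_force: 99.9
t: 17.15
tool_pos: [0.4825, -0.0175, 0.057]
tool_rot: [3.13, -0.263, 0.002]
contact_force: [0.4, -0.4, -2.6]
opening: 0.0184
grip_force: 98.6
[ 0.35466312 -0.35423302 -2.60617993] [ 0.4825259  -0.01746078  0.05696663]
[] [{'position': [252.5, 85.9], 'score': 0.96}, {'position': [372.3, 322.5], 'score': 0.64}]
```

```bash
python3 -m handwheel '[[[0.1,0,0],[0,0,0]],[[0.15,0,0],[0,0,0]],[[0.15,0,0],[0,0,0]]]'
```

```text
t: 17.68
tool_pos: [0.483, -0.0174, 0.0565]
tool_rot: [3.131, -0.262, -0.001]
contact_force: [-1.2, -0.9, -1.1]
opening: 0.0185
grip_force: 98.7
```

Run:
```python
from h import *
im=ctrl.get_image("wrist"); b=snap("scene"); o=ctrl.get_obs();print(o["contact_force"],o["tool_pos"])
x,y=255,205
c=cv2.resize(b[y-40:y+35,x-50:x+50],(480,360),interpolation=cv2.INTER_CUBIC)
cv2.imwrite("pics/w11b.png",np.hstack([cv2.resize(im,(480,360))[:, 120:420],c]))
```

```text
[-0.52400115 -0.31126527 -1.56806415] [ 0.48298995 -0.01744356  0.05648988]
```

View pics/w11b.png

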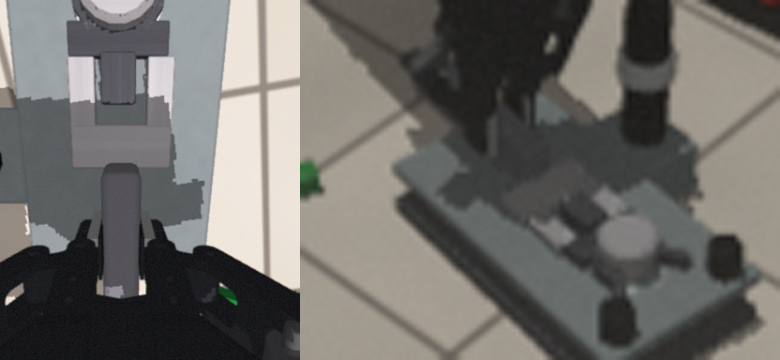

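The jaws are round the post. A little more push makes sure the clip is seated.

```bash
python3 -m handwheel '[[[0.1,0,0],[0,0,0]],[[0.2,0,0],[0,0,0]],[[0.2,0,0],[0,0,0]]]'
```

```text
t: 18.15
tool_pos: [0.4831, -0.0174, 0.056]
tool_rot: [-3.13, 0.262, 0.009]
contact_force: [-10.4, 1.1, 4.1]
opening: 0.0181
grip_force: 99.4
```

Seated: it holds 10 N without moving. Back off, lift and return the fork.

```bash
python3 -m handwheel '[[[-2,0,0],[0,0,0]],[[-5,0,0],[0,0,0]],[[-8,0,-2],[0,0,0]],[[-10,0,-7],[0,0,0]],[[-10,0,-12],[0,0,0]]]'
python3 -m handwheel '[[[0,0,-4],[0,0,0]],[[0,0,-4.5],[0,0,0]],[[0,0,-4.5],[0,0,0]]]'
python3 - <<'E'
from h import *
im=snap("wrist","w12.png");cal=ctrl.calibration("wrist")
for q,z in dict(post=.045,clip=.045,clip_tail=.053).items(): print(q,[(r["position"],round(r["score"],2),pix2w("wrist",r["position"],z,cal).round(4)) for r in ctrl.landmark_of("wrist",q)[:3]])
o=ctrl.get_obs();print(o["t"],o["tool_pos"],o["tool_rot"],o["contact_force"],rel([.39,.11,.22]),rel([.482,.362,.22]))
E
```

```text
t: 18.77
tool_pos: [0.3855, -0.0008, 0.1772]
tool_rot: [-3.131, 0.262, -0.001]
contact_force: [0.7, -0.4, -2.4]
opening: 0.0181
grip_force: 98.6
t: 19.15
tool_pos: [0.3865, -0.0011, 0.2207]
tool_rot: [-3.131, 0.262, 0.001]
contact_force: [-0.1, 0.6, -2.1]
opening: 0.018
grip_force: 98.7
post [([31.0, 126.5], 0.38, array([0.4859, 0.2421, 0.045 ]))]
clip [([352.5, 181.8], 0.73, array([ 0.3609, -0.1125,  0.045 ])), ([484.0, 205.9], 0.62, array([ 0.3038, -0.269 ,  0.045 ]))]
clip_tail [([457.6, 225.8], 0.94, array([ 0.2868, -0.2321,  0.053 ])), ([328.7, 172.3], 0.9, array([ 0.379 , -0.0837,  0.053 ])), ([192.9, 187.8], 0.33, array([0.3871, 0.0751, 0.053 ]))]
19.35 [ 0.38568452 -0.000954    0.21929549] [-3.13014529  0.26220406  0.00605597] [ 0.28419186  0.06851557 -2.32549101] [ -1.42 -11.01  -0.06] [  3.46 -37.39  -0.08]
```

```bash
python3 -m handwheel '[[[-0.7,-5.5,0],[0,0,-0.05]],[[-1.4,-11,0],[0,0,-0.1]],[[-1,-17,0],[0,0,-0.15]],[[0,-23,0],[0,0,-0.2]],[[1.5,-29,0],[0,0,-0.25]]]'
python3 - <<'E'
from h import *
print(rel([.482,.362,.12]))
E
```

```text
t: 19.98
tool_pos: [0.4494, 0.2843, 0.2201]
tool_rot: [3.138, 0.134, -0.002]
contact_force: [1.2, -1.6, -2.6]
opening: 0.0182
grip_force: 98.8
[ 3.93 -7.47 10.  ]
```

```bash
python3 -m handwheel '[[[2,-4,0],[0,0,-0.04]],[[3.9,-7.5,2],[0,0,-0.04]],[[3.9,-7.5,7],[0,0,-0.04]],[[3.9,-7.5,13],[0,0,-0.04]],[[3.9,-7.5,17],[0,0,-0.04]]]'
python3 -m handwheel '[[[0,0,0],[0,0,0]],[[0,0,0],[0,0,0]]]'
python3 - <<'E'
from h import *
for i in range(3): ctrl.get_image("wrist")
o=ctrl.get_obs();print(o["tool_pos"],o["tool_rot"],o["contact_force"])
E
```

```text
t: 20.6
tool_pos: [0.4798, 0.359, 0.0463]
tool_rot: [3.133, 0.193, -0.009]
contact_force: [-0.4, 0.4, -2.2]
opening: 0.0185
grip_force: 98.9
t: 20.85
tool_pos: [0.4832, 0.3607, 0.0528]
tool_rot: [-3.135, -0.193, -0.002]
contact_force: [0.7, 0.9, -1.4]
opening: 0.0181
grip_force: 98.8
[0.48417032 0.36128947 0.05460135] [-3.13349067 -0.19254125 -0.00701602] [ 1.32991484 -0.30046497 -1.66388383]
```

```bash
python3 -m handwheel '[[[0,0,2],[0,0,0]],[[0,0,3.5],[0,0,0]],[[0,0,4],[0,0,0]],[[0,0,4],[0,0,0]],[[0,0,4],[0,0,0]]]'
```

```text
t: 21.62
tool_pos: [0.4819, 0.36, 0.0131]
tool_rot: [3.134, 0.193, -0.003]
contact_force: [-8.2, -4.3, 14.2]
opening: 0.0184
grip_force: 101.2
```

Contact with the mat. Back up 1 mm, release and lift.

```bash
python3 -m handwheel '[[[0,0,-0.1],[0,0,0]],[[0,0,-0.1],[0,0,0]]]' - 30
python3 -m handwheel '[[[0,0,-0.1],[0,0,0]],[[0,0,-0.1],[0,0,0]],[[0,0,-0.1],[0,0,0]],[[0,0,-0.1],[0,0,0]],[[0,0,-0.1],[0,0,0]]]' -0.3
python3 -m handwheel '[[[0,0,-3],[0,0,0]],[[0,0,-8],[0,0,0]],[[-1,0,-13],[0,0,0]],[[-3,0,-18],[0,0,0]],[[-5,0,-20],[0,0,0]]]'
python3 - <<'E'
from h import *
a=ctrl.get_image("wrist");cal=ctrl.calibration("wrist")
for q,z in dict(fork=.004,fork_tips=.008,mat=0).items(): print(q,[(round(r["score"],2),pix2w("wrist",r["position"],z,cal).round(4)) for r in ctrl.landmark_of("wrist",q)[:1]])
t=snap("top"); b=ctrl.get_image("scene"); x,y=260,210
c=lambda im,r,x,y,s:cv2.resize(im[y-r:y+r,x-r:x+r],(s,s),interpolation=cv2.INTER_CUBIC)
cv2.imwrite("pics/end.png",np.hstack([c(a,180,245,185,260),c(b,40,x,y,260),c(t,40,247,185,260)]))
print(ctrl.get_obs()["t"],ctrl.get_obs()["opening"])
E
```

```text
t: 21.88
tool_pos: [0.482, 0.3601, 0.0131]
tool_rot: [3.135, 0.193, -0.002]
contact_force: [-5.0, -3.2, 7.9]
opening: 0.0185
grip_force: 100.2
t: 22.5
tool_pos: [0.4823, 0.3602, 0.0135]
tool_rot: [3.136, 0.193, -0.0]
contact_force: [-1.0, 1.3, -0.9]
opening: 0.0554
grip_force: 0.0
t: 23.12
tool_pos: [0.4337, 0.3549, 0.2181]
tool_rot: [-3.133, -0.192, -0.009]
contact_force: [0.3, 0.7, 0.7]
opening: 0.0556
grip_force: 0.0
fork [(0.86, array([0.4813, 0.3608, 0.004 ]))]
fork_tips [(0.56, array([0.5785, 0.373 , 0.008 ]))]
mat [(0.84, array([0.4861, 0.3264, 0.    ]))]
23.425 0.055725371720824805
```

View pics/end.png

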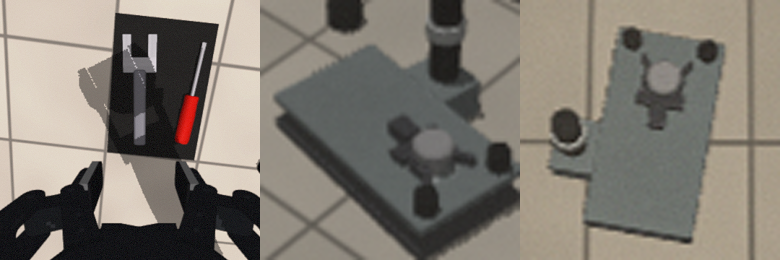

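The clip is home on the post, the fork lies on the mat with its handle up, and the gripper is clear.

```bash
python3 -c "
from station import ctrl
print(ctrl.finish_job())"
```

```text
the job is handed in; nothing more can be done
None
```

The job is handed in (no verdict was shown): the fork pushed the clip home on the post, where it held about 10 N without moving, and the fork is back flat on the mat, released, with the arm clear of everything.

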